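# Load the cold-wire feeder and set its spool brake

## Task

Load the full spool of filler wire (not the empty one) onto the upright spindle of the bench wire feeder, flat down on the platter, and let go of it. Then turn the brake thumbscrew clockwise until it seats, back it off a quarter turn, and finish with the thumbscrew still gripped and held there, so that it cannot creep while I nip up the locknut: do not let go of it at the end. Leave the other things on the bench where they lie.

Things in the scene. Friction and masses are not known exactly. Their poses are not given: they have to be found in the camera images.
- spool: the full spool: black plastic, two round flanges 62 mm across, each 5 mm thick, 40 mm tall over all, wound with copper-coloured wire to 58 mm, through bore 18 mm; 0.2 to 0.45 kg; loose, standing on one flange on the bench, axis upright. Origin: centre of its underside, z up its axis. Can be gripped from above across its flanges
- feeder: the bench wire feeder, fixed: a low orange housing 250 (x) by 340 (y) mm with rolls and guides on its deck, which is 90 mm above the bench. Origin: centre of its underside; front faces its -x. The spindle is 70 mm to its -y. The drive rolls stand 175 mm from the spindle to its +y, up to 56 mm above the deck, with a round black knob: leave them alone
- spindle_seat (a point): a round platter (168 mm across, free to turn) lies on the feeder's deck, with an upright steel spindle in its centre: 14 mm across, 54 mm tall, its last 10 mm tapering to 6 mm. This point: on the spindle's axis at the platter's upper face, 104 mm above the bench, z up: where the centre of the spool's underside belongs
- thumbscrew_grip (a point): the brake thumbscrew, upright in a steel bridge over the platter's rim, 78 mm from the spindle's axis; flat steel spade head 28 wide, 10 thick, 26 mm tall. This point: middle of the head, on the screw's axis, 158 mm above the bench; x along its width, y through its thickness (the faces to pinch), z up. Locknut top 26 mm below it, bridge 32 mm below. Does not rise or sink as it turns
- thumbscrew (a joint): angle of the thumbscrew (rad): 0 when seated (a hard stop), negative when backed off; grows as it turns clockwise seen from above. Starts 1.0 to 2.6 rad short of the seat. A quarter turn back from the seat reads -1.57. Turns with light friction (0.06 N m) and stays where it is left
- empty_spool: a bare black plastic spool of the same size as the full one (flanges 62 mm, 40 mm long) but with no wire: a thin 30 mm core shows between the flanges; stands on a flange on the bench. A bystander. Origin: centre of its underside
- wire_brush: a wooden-handled wire brush, 275 mm long, lying on its side on the bench; a bystander
- chipping_hammer: a chipping hammer, 230 mm long, lying on the bench; a bystander. Origin: under its handle
- magnet_square: a flat triangular magnetic welding square, 70 mm legs, 20 mm high, lying on the bench; a bystander
- weld_coupon: a welded T-joint sample of steel plate, 90 x 60 x 51 mm, standing on the bench; a bystander
- paste_jar: a jar of flux paste, diameter 60, height 65 mm; a bystander
- spray_can: a spray can, diameter 60, height 190 mm, left of the feeder; a bystander
- spanner: a spanner lying on the bench left of the feeder; a bystander

How it is judged (in metres and radians):
On the way, in this order (a step that is already met when the one before it is completed fails the run):
1. the full spool is on the spindle, flat down on the platter, and let go (horizontal distance between spool and spindle_seat below 0.005 m and z of spool in the frame of spindle_seat between -0.003 and 0.003 m and angle between spool's own z axis and vertical below 0.06 rad and contact force between the fingers and spool below 0.2 N), for 0.2 s.
2. the thumbscrew is turned in until it seats, with the spool in place (all of step 1 and value of joint thumbscrew above -0.07 rad), for 0.1 s.
At the end, for the whole second after the job is handed in: the thumbscrew stands 1.57 rad (+-0.30) back from its seat, at rest, still gripped by the fingers (over 2 N); the full spool is on the spindle: within 5 mm of its axis, underside within 3 mm of the platter, tilt under 0.06 rad, at rest, untouched by the fingers (all of step 1 and value of joint thumbscrew between -1.87 and -1.27 rad and velocity of joint thumbscrew between -0.1 and 0.1 rad/s and contact force between the fingers and thumbscrew above 2 N and linear speed of spool below 0.02 m/s); the arm keeps its last pose, push and grip.
It fails at once if another thing on the bench is shifted by more than 40 mm (distance of any of empty_spool, wire_brush, chipping_hammer, magnet_square, weld_coupon, paste_jar, spray_can, spanner from where it was at the start of the episode above 0.04 m).
It also fails if it takes over 72 s, if anything falls off the work surface, if the arm or the gripper's body presses on something with over 40 N, if the wrist force passes 120 N, or if a joint passes its speed limit or range.

## Robot

A 6-joint arm with a two-finger parallel gripper is mounted at the origin on the work surface. World frame = base frame: x ahead of the robot, y to its left, z up, the work surface at z = 0. Lengths are in m, angles in degrees, forces in N, time in s.
With the tool pointing down it reaches from about 0.4 to 0.825 m from the base axis. Payload 7 kg.
Tool frame: the origin (TCP) lies between the finger pads; the fingertips stand 19 mm ahead of it and the grasp point (between the pads) is the TCP (r.finger_overhang is the distance from the TCP to the fingertips, in m); z points along the fingers, y is the direction in which the jaws open and shut (so a half turn about z gives the same grasp; the last joint's range is limited). The gripper opens to 88 mm and grips with 3 to 60 N. Pads are 19 mm wide; open, the fingers measure 130 mm over their backs; the gripper's body (78 mm by 193 mm) begins 47 mm behind the grasp point.
Start: joints at [88.012, 20.546, 0.682, 0, -70.136, -16.507], TCP at [0.214, 0.64, 0.246] pointing down, gripper open.
Joint ranges: [-176.03, 176.03], [-82.01, 121.73], [-58.28, 71.71], [-173.87, 95.51], [-174.79, -0.11], [-173.66, 173.66]. Speed limits (degrees/s): [136.94, 136.94, 172.46, 180, 180, 180].

## Interface

Orientations are given as [roll, pitch, yaw] about the fixed x, y, z axes, in that order (R = Rz(yaw) Ry(pitch) Rx(roll)).
In Python, from plant import r, optics gives the robot as it stands. The module is installed in compiled form; this text tells all that it offers.
- The arm moves only by the tool step_arm, never from a script. Its argument "increments" is a list of rows, each an object of numbers: "tx", "ty", "tz": the shift along the world's x, y, z in mm; "ax", "ay", "az": the turn, a rotation vector about the world's x, y, z in degrees; "claw": the gripper command: -1 is shut, 1 is fully open, values between are in proportion. In form: [{"tx": .., "ty": .., "tz": .., "ax": .., "ay": .., "az": .., "claw": ..}, ...]. A call has 1 to 12 rows; each row shifts and turns the commanded pose from where the row before left it; what a row does not reach is not made up. A row lasts 1/10 s, in which the tool goes at most 50 mm and 8.59 degrees, less where a joint would pass 70% of its speed; a pose out of reach is approached as far as the arm can. A call with a gripper value outside its range is refused whole. The fingers move at their own pace and stop on an object; "newtons" is the grip in N (left out, the last holds). Time passes only in rows, so rows that do not move let the fingers close. It gives the time, the measured TCP pose, the force and the opening at its end, in the units of the state.
- r.get_state(): the state, without advancing time (a new reading comes with each control period).
- optics.capture(name): name is "scene" or "side" or "wrist"; returns a dict with "image" (480x640x3 uint8, blue, green, red), "depth" (480x640 float32, m along the optical axis (not along the pixel's ray), 0 where there is no reading), "fx", "fy", "cx", "cy" (pixels), "distortion" ([k1, k2, p1, p2, k3] as OpenCV has them; the pictures are not rectified), "R" (3x3) and "t" (3): a world point X has camera coordinates R X + t. Camera axes: x right, y down, z forward; pixel columns grow to the right and rows downward; lengths in m; the calibration is good to about 2 mm. A picture is of the moment at which its call begins.
- r.close_job(): hands the job in, once; it reports no verdict.
The state is a dict: "time_s": time; "joints": joint angles; "qd": joint speeds; "joint_torque": joint torques, N m; "tcp_pos": TCP position; "eef_rot": TCP orientation; "contact_force": force on the tool from outside, world axes, zero at the start; "moment": the same for the moment, N m; "gripper_width": finger opening in m.
Only numpy, scipy, OpenCV 4.12 (cv2) and the standard library are available. Lean on these libraries where they do the work, as an engineer would, in place of code of your own. Each camera call takes 0.05 s, during which the arm holds its last target. There are 200 camera calls.

## Working session

There is one attempt and no reset: what is moved stays moved. The work goes in short steps, Python scripts to look and compute and a tool call to move; the robot and the scene stay as the last step left them, time stands still between calls to the robot, and variables do not carry over. Pictures are saved under pics/ and viewed, about 8 in all and at most 12, crops included, and the job is handed in when it is done.

Besides the shell and the picture viewer there is one more tool, called as a command line: name --argument value ..., lists and objects as JSON in quotes. step_arm: Moves the arm, as the interface text tells. Its arguments: {"type":"object","properties":{"increments":{"type":"array","items":{"type":"object","properties":{"tx":{"type":"number"},"ty":{"type":"number"},"tz":{"type":"number"},"ax":{"type":"number"},"ay":{"type":"number"},"az":{"type":"number"},"claw":{"type":"number"}}}},"newtons":{"type":"number"}},"required":["increments"]}

```bash
mkdir -p pics && cat > h.py <<'E'
import numpy as np, cv2, pickle
from plant import r, optics
def cap(n,f):
    c=optics.capture(n); cv2.imwrite(f'pics/{f}.png',c['image']); pickle.dump(c,open(f'{f}.pkl','wb')); return c
def K(c): return np.array([[c['fx'],0,c['cx']],[0,c['fy'],c['cy']],[0,0,1.]]),np.array(c['distortion'],float)
def ray(c,uv):
    k,d=K(c); p=cv2.undistortPoints(np.array(uv,float).reshape(-1,1,2),k,d).reshape(-1,2)
    R=np.array(c['R']);t=np.array(c['t']); D=np.c_[p,np.ones(len(p))]@R
    return -R.T@t, D
def plane(c,uv,z):
    o,D=ray(c,uv); return o+D*((z-o[2])/D[:,2])[:,None]
def proj(c,X):
    k,d=K(c); return cv2.projectPoints(np.array(X,float).reshape(-1,1,3),cv2.Rodrigues(np.array(c['R']))[0],np.array(c['t'],float),k,d)[0].reshape(-1,2)
def cloud(c):
    k,d=K(c); v,u=np.nonzero(c['depth']>0); o,D=ray(c,np.c_[u,v]); return o+D*c['depth'][v,u][:,None],u,v
E
python3 - <<'E'
from h import *
print(r.get_state())
for n in('scene','side','wrist'):
    c=cap(n,n+'0'); print(n,-np.array(c['R']).T@c['t'],c['fx'])
a,b=cv2.imread('pics/scene0.png'),cv2.imread('pics/side0.png')
E
```

```text
{'time_s': 0.0, 'joints': array([ 8.80125216e+01,  2.05904834e+01,  6.33728037e-01, -1.86964964e-02,
       -7.01365298e+01, -1.65082176e+01]), 'qd': array([-0.0420232 ,  0.10120343,  0.02022355, -0.02801982,  0.05094265,
       -0.01135914]), 'joint_torque': array([-9.36232118e-05, -5.82706690e+01,  2.93049252e+01,  6.99691057e+00,
        7.10588458e-03, -1.45639988e-04]), 'tcp_pos': array([0.21400377, 0.63969246, 0.24463754]), 'eef_rot': array([ 1.79905566e+02, -9.65813875e-03, -1.85020551e+01]), 'contact_force': array([-0.02322939, -0.19082757, -0.44598571]), 'moment': array([-0.04637252,  0.01435399, -0.0089779 ]), 'gripper_width': 0.08760305085987052}
scene [1.19686561 0.63942538 1.33159739] 578.3324813848579
side [-0.0228977  -1.06798375  0.85360128] 487.4056028893069
wrist [0.2912073  0.6141222  0.38501331] 346.6568707298501
```

View pics/scene0.png

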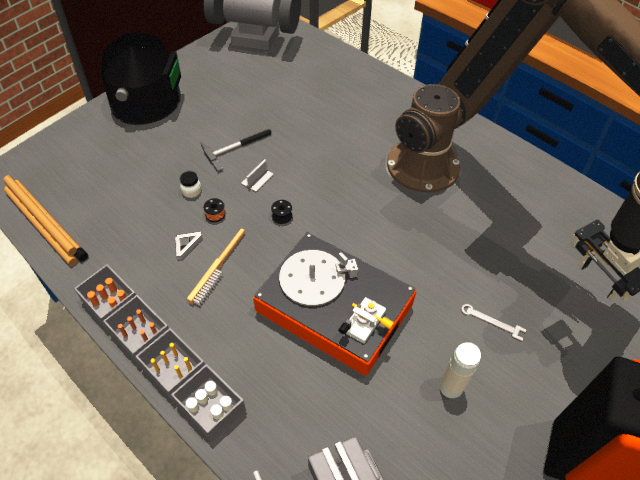

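View pics/side0.png

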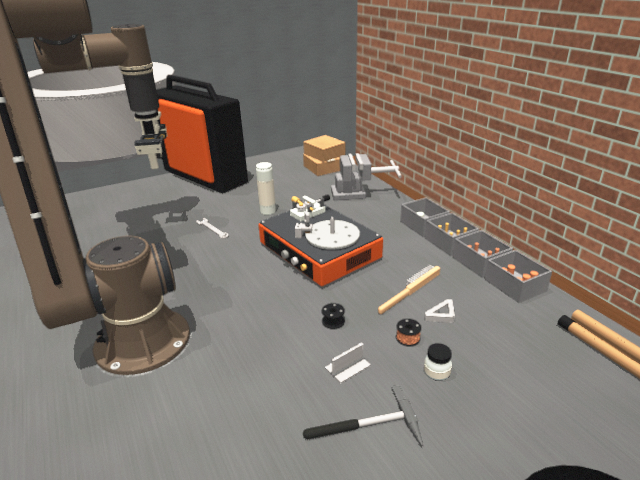

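The full spool (copper) is at scene (214,210) / side (408,331). The empty one is at scene (282,211). The spindle is at scene (312,272) / side (332,228), and the thumbscrew on its bridge is at scene (346,265). Next I'll get coarse positions and zoomed crops.

```bash
python3 - <<'E'
from h import *
a=pickle.load(open('scene0.pkl','rb'));b=pickle.load(open('side0.pkl','rb'))
for n,u,v,z in(('spool',(214,205),(409,325),.04),('empty',(282,207),(333,310),.04),('platter',(312,278),(333,236),.104),('spindletop',(312,267),(332,219),.158),('screw',(347,265),(303,228),.158),('jar',(189,178),(439,352),.065),('brushend',(243,232),(380,310),.02),('rolls',(365,312),(308,208),.14)):
    print(n,plane(a,[u],z).round(3),plane(b,[v],z).round(3))
def z(c,x,y,w,h,W=400,H=300): return cv2.resize(c['image'][y:y+h,x:x+w],(W,H),interpolation=cv2.INTER_CUBIC)
o=np.vstack([np.hstack([z(a,180,180,120,90),z(a,265,235,100,75)]),np.hstack([z(b,310,290,120,90),z(b,270,190,100,75)])])
cv2.imwrite('pics/crop.png',o)
E
```

```text
spool [[ 0.593 -0.33   0.04 ]] [[ 0.597 -0.33   0.04 ]]
empty [[ 0.461 -0.177  0.04 ]] [[ 0.461 -0.183  0.04 ]]
platter [[0.611 0.086 0.104]] [[0.598 0.058 0.104]]
spindletop [[0.613 0.088 0.158]] [[0.6   0.067 0.158]]
screw [[0.55  0.146 0.158]] [[0.5   0.062 0.158]]
jar [[ 0.587 -0.449  0.065]] [[ 0.581 -0.46   0.065]]
brushend [[ 0.593 -0.205  0.02 ]] [[ 0.582 -0.224  0.02 ]]
rolls [[0.612 0.259 0.14 ]] [[0.586 0.201 0.14 ]]
```

View pics/crop.png

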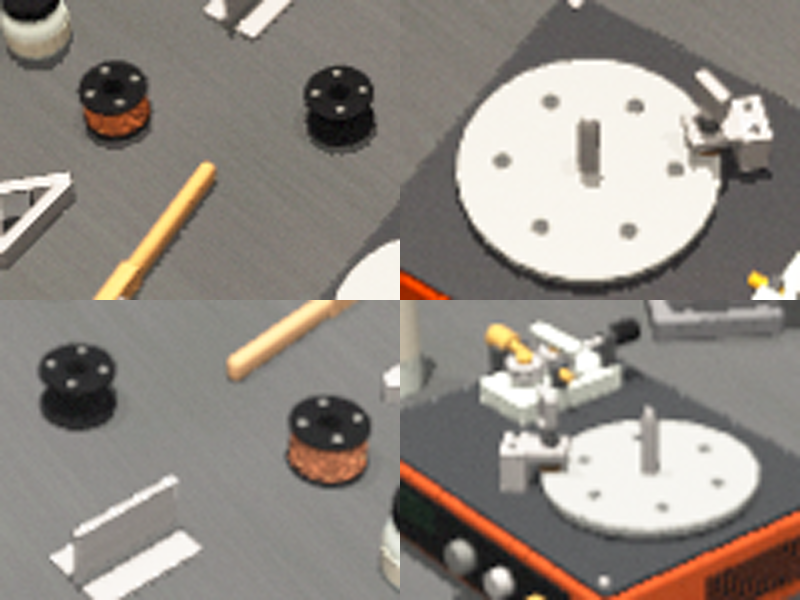

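The crops show the copper spool's top flange at scene (214,205) and side (409,325). The platter ellipse centre is at scene (312,277) / side (333,234), with the thumbscrew spade at scene (343,256) / side (306,215). At the stated heights the two platter views disagree by about 3 cm, so I'll triangulate and check against depth.

```bash
cat >> h.py <<'E'
def tri(cs,uvs):
    A=np.zeros((3,3));B=np.zeros(3);L=[]
    for c,uv in zip(cs,uvs):
        o,D=ray(c,[uv]);d=D[0]/np.linalg.norm(D[0]);P=np.eye(3)-np.outer(d,d);A+=P;B+=P@o;L.append((P,o))
    X=np.linalg.solve(A,B);return X,[np.linalg.norm(P@(X-o)) for P,o in L]
def ell(c,win,lo,hi):
    x,y,w,h=win;m=cv2.inRange(c['image'][y:y+h,x:x+w],np.array(lo),np.array(hi))
    C=max(cv2.findContours(m,cv2.RETR_EXTERNAL,cv2.CHAIN_APPROX_NONE)[0],key=cv2.contourArea)
    return C.reshape(-1,2)+[x,y]
E
python3 - <<'E'
from h import *
a=pickle.load(open('scene0.pkl','rb'));b=pickle.load(open('side0.pkl','rb'))
for n,u,v in(('spool',(214,205),(409,325)),('platter',(312,277),(333,234)),('spindletop',(312.5,266),(332.5,217)),('screwtip',(343,256),(306,213))):
    print(n,*tri((a,b),(u,v)))
for c,pts in((a,((300,295),(330,295),(290,285),(214,203),(280,300),(312,266),(345,258),(350,200))),(b,((320,240),(345,240),(333,246),(409,322),(333,218),(306,215),(333,262),(250,300)))):
    P,u,v=cloud(c); print([P[(u==x)&(v==y)].round(3).tolist() for x,y in pts])
E
```

```text
spool [ 0.59498824 -0.329854    0.04111937] [np.float64(0.0017399572668761617), np.float64(0.001739957266876217)]
platter [0.6076254  0.07978282 0.09749916] [np.float64(0.002006911770615841), np.float64(0.0020069117706158985)]
spindletop [0.6099574  0.08435456 0.15434672] [np.float64(0.0014840136056377502), np.float64(0.0014840136056374108)]
screwtip [0.54206135 0.12542621 0.16780136] [np.float64(0.0002788721523268456), np.float64(0.00027887215232675754)]
[[[0.671, 0.102, 0.11]], [[0.616, 0.152, 0.102]], [[0.664, 0.06, 0.103]], [[0.59, -0.332, 0.044]], [[0.707, 0.066, 0.088]], [[0.61, 0.085, 0.156]], [[0.547, 0.136, 0.174]], [[0.279, -0.07, 0.004]]]
[[[0.553, 0.058, 0.103]], [[0.617, 0.019, 0.104]], [[0.569, 0.007, 0.103]], [[0.606, -0.318, 0.037]], [[0.608, 0.076, 0.155]], [[0.534, 0.108, 0.171]], [[0.548, -0.03, 0.075]], [[0.302, 0.02, -0.001]]]
```

Triangulation and depth agree: spindle ≈ (0.609, 0.083), platter ≈ 0.104, spool ≈ (0.595, −0.330) with its top at 0.041, screw ≈ (0.543, 0.128). I'll go over now, taking a wrist look at the feeder on the way.

step_arm --increments '[{"tx": 21.5, "ty": -44, "tz": 8, "az": -2, "claw": 1}, {"tx": 21.5, "ty": -44, "tz": 8, "az": -2, "claw": 1}, {"tx": 21.5, "ty": -44, "tz": 8, "az": -2, "claw": 1}, {"tx": 21.5, "ty": -44, "tz": 8, "az": -2, "claw": 1}, {"tx": 21.5, "ty": -44, "tz": 8, "az": -2, "claw": 1}, {"tx": 21.5, "ty": -44, "tz": 8, "az": -2, "claw": 1}, {"tx": 21.5, "ty": -44, "tz": 8, "az": -2, "claw": 1}, {"tx": 21.5, "ty": -44, "tz": 0, "az": -2, "claw": 1}, {"tx": 21.5, "ty": -44, "az": 0, "claw": 1}, {"tx": 21.5, "ty": -44, "claw": 1}, {"tx": 21.5, "ty": -44, "claw": 1}, {"claw": 1}]'

```text
$.increments[0]: bad value
```

```bash
python3 - <<'E'
from h import *
cap('wrist','w1'); s=r.get_state(); print(s['tcp_pos'],s['eef_rot'],s['joints'])
E
```

```text
[0.21407408 0.63986637 0.24495398] [ 1.79940450e+02 -5.87453997e-03 -1.85015694e+01] [ 8.80103240e+01  2.05772628e+01  6.52965690e-01 -1.20073177e-02
 -7.01344675e+01 -1.65078105e+01]
```

step_arm --increments '[{"tx": 13.5, "ty": -44, "az": -2.5}, {"tx": 13.5, "ty": -44, "az": -2.5}, {"tx": 13.5, "ty": -44, "az": -2.5}, {"tx": 13.5, "ty": -44, "az": -2.5}, {"tx": 13.5, "ty": -44, "az": -2.5}, {"tx": 13.5, "ty": -44, "az": -2.5}, {"tx": 13.5, "ty": -44, "az": -2.5}, {"tx": 13.5, "ty": -44, "az": -2.5}, {"tx": 13.5, "ty": -44, "az": -2.5}, {"tx": 12, "ty": -44, "az": -2.5}, {"tx": 12, "ty": -40}, {}]'

```text
$.increments[0]: bad value
```

```bash
python3 - <<'E'
from h import *
cap('wrist','w2'); s=r.get_state(); print(s['tcp_pos'],s['eef_rot'],s['joints'],s['time_s'])
a,b=cv2.imread('pics/w1.png'),cv2.imread('pics/w2.png')
cv2.imwrite('pics/w12.png',cv2.resize(np.vstack([a,b]),None,fx=.625,fy=.625))
E
```

```text
[0.21408936 0.63994941 0.24512887] [ 1.79957989e+02 -6.93338203e-03 -1.84965137e+01] [ 8.80125584e+01  2.05691265e+01  6.61245426e-01 -5.62530895e-03
 -7.01343682e+01 -1.65071611e+01] 0.25
```

View pics/w12.png

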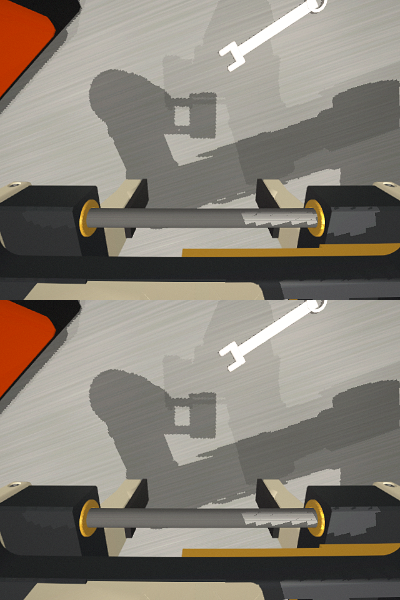

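Both moves were refused, probably because every row needs all its fields. The wrist pictures are therefore of the start pose: bench, spanner and jaws only (picture 4).

step_arm --increments '[{"tx": 21.5, "ty": -44, "tz": 8, "ax": 0, "ay": 0, "az": -2, "claw": 1}, {"tx": 21.5, "ty": -44, "tz": 8, "ax": 0, "ay": 0, "az": -2, "claw": 1}, {"tx": 21.5, "ty": -44, "tz": 8, "ax": 0, "ay": 0, "az": -2, "claw": 1}, {"tx": 21.5, "ty": -44, "tz": 8, "ax": 0, "ay": 0, "az": -2, "claw": 1}, {"tx": 21.5, "ty": -44, "tz": 8, "ax": 0, "ay": 0, "az": -2, "claw": 1}, {"tx": 21.5, "ty": -44, "tz": 8, "ax": 0, "ay": 0, "az": -2, "claw": 1}, {"tx": 21.5, "ty": -44, "tz": 7, "ax": 0, "ay": 0, "az": -2, "claw": 1}, {"tx": 21.5, "ty": -44, "tz": 0, "ax": 0, "ay": 0, "az": -2, "claw": 1}, {"tx": 21.5, "ty": -44, "tz": 0, "ax": 0, "ay": 0, "az": 0, "claw": 1}, {"tx": 21.5, "ty": -44, "tz": 0, "ax": 0, "ay": 0, "az": 0, "claw": 1}, {"tx": 21.5, "ty": -44, "tz": 0, "ax": 0, "ay": 0, "az": 0, "claw": 1}, {"tx": 0, "ty": 0, "tz": 0, "ax": 0, "ay": 0, "az": 0, "claw": 1}]'

```text
time_s: 1.45
tcp_pos: [0.4519, 0.1516, 0.3007]
eef_rot: [180.0, -0.0, -34.8]
contact_force: [-0.8, 0.7, 0.0]
gripper_width: 0.0875
```

```bash
python3 - <<'E'
from h import *
cap('wrist','w1'); s=r.get_state(); print(s['tcp_pos'],s['eef_rot'],s['joints'])
E
```

```text
[0.4513583  0.15346327 0.30061907] [-1.79997051e+02 -3.70843729e-03 -3.47865645e+01] [ 4.25039842e+01 -5.05742887e-01 -1.81767767e+01  3.11590930e-03
 -7.23252738e+01  1.27085054e+01]
```

step_arm --increments '[{"tx": 13.5, "ty": -44, "tz": 0, "ax": 0, "ay": 0, "az": -2.5, "claw": 1}, {"tx": 13.5, "ty": -44, "tz": 0, "ax": 0, "ay": 0, "az": -2.5, "claw": 1}, {"tx": 13.5, "ty": -44, "tz": 0, "ax": 0, "ay": 0, "az": -2.5, "claw": 1}, {"tx": 13.5, "ty": -44, "tz": 0, "ax": 0, "ay": 0, "az": -2.5, "claw": 1}, {"tx": 13.5, "ty": -44, "tz": 0, "ax": 0, "ay": 0, "az": -2.5, "claw": 1}, {"tx": 13.5, "ty": -44, "tz": 0, "ax": 0, "ay": 0, "az": -2.5, "claw": 1}, {"tx": 13.5, "ty": -44, "tz": 0, "ax": 0, "ay": 0, "az": -2.5, "claw": 1}, {"tx": 13.5, "ty": -44, "tz": 0, "ax": 0, "ay": 0, "az": -2.5, "claw": 1}, {"tx": 13.5, "ty": -44, "tz": 0, "ax": 0, "ay": 0, "az": -2.5, "claw": 1}, {"tx": 12, "ty": -44, "tz": 0, "ax": 0, "ay": 0, "az": -2.5, "claw": 1}, {"tx": 10, "ty": -42, "tz": 0, "ax": 0, "ay": 0, "az": 0, "claw": 1}, {"tx": 0, "ty": 0, "tz": 0, "ax": 0, "ay": 0, "az": 0, "claw": 1}]'

```text
time_s: 2.7
tcp_pos: [0.595, -0.329, 0.2984]
eef_rot: [179.9, 0.1, -59.7]
contact_force: [0.4, -0.1, -0.5]
gripper_width: 0.0876
```

```bash
python3 - <<'E'
from h import *
cap('wrist','w2'); s=r.get_state(); print(s['tcp_pos'],s['eef_rot'],s['joints'],s['time_s'])
a,b=cv2.imread('pics/w1.png'),cv2.imread('pics/w2.png')
cv2.imwrite('pics/w12b.png',cv2.resize(np.vstack([a[:300],b[:300]]),None,fx=1,fy=1))
E
```

```text
[ 0.59463345 -0.32703859  0.29872922] [ 1.79904019e+02  9.65253328e-02 -5.96165557e+01] [-1.23961432e+01  1.95181495e+01  6.04152517e+00 -5.81533489e-03
 -7.66593812e+01  4.27810169e+01] 2.75
```

View pics/w12b.png

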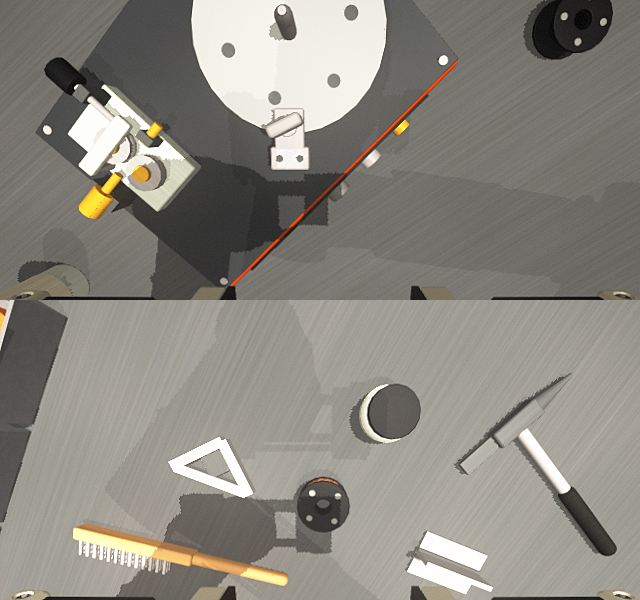

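w1 shows the spindle tip at (282,10), the thumbscrew spade at (284,124) and the platter rim. w2 shows the copper spool at (323,203), clear of the brush, jar and coupon. I'll refine by fitting contours.

```bash
python3 - <<'E'
from h import *
w1=pickle.load(open('w1.pkl','rb'));w2=pickle.load(open('w2.pkl','rb'));a=pickle.load(open('scene0.pkl','rb'));b=pickle.load(open('side0.pkl','rb'))
P,u,v=cloud(w2)
def circ(Q):
    A=np.c_[2*Q,np.ones(len(Q))];s=np.linalg.lstsq(A,(Q**2).sum(1),rcond=None)[0];return s[:2],np.sqrt(s[2]+s[:2]@s[:2])
m=(abs(P[:,2]-.040)<.006)&(np.hypot(P[:,0]-.595,P[:,1]+.33)<.045)
print('spool depth top z',np.median(P[m,2]),'hull circ',cv2.minEnclosingCircle(P[m,:2].astype(np.float32)))
I=w2['image'];g=I[160:250,280:370]
# dark bore centre & flange silhouette
print('bore z0.04',plane(w2,[(323,203)],.04),'tri3',tri((a,b,w2),((214,205),(409,325),(323,203))))
k=(g.max(2)<75).astype(np.uint8);mm=np.zeros((480,640),np.uint8);mm[160:250,280:370]=k*255
mm=cv2.morphologyEx(mm,cv2.MORPH_CLOSE,np.ones((7,7)))
C=max(cv2.findContours(mm,0,1)[0],key=cv2.contourArea);print('dark ell',cv2.fitEllipse(C),cv2.boundingRect(C))
# platter
P,u,v=cloud(w1)
m=(abs(P[:,2]-.103)<.012)&(np.hypot(P[:,0]-.61,P[:,1]-.083)<.1)&(w1['image'][v,u].min(1)>150)
print('platter z',np.median(P[m,2]))
g=cv2.inRange(w1['image'],(170,170,170),(255,255,255));g[:, :185]=0;g[:,395:]=0;g[132:]=0
g=cv2.morphologyEx(g,cv2.MORPH_OPEN,np.ones((3,3)))
C=max(cv2.findContours(g,0,cv2.CHAIN_APPROX_NONE)[0],key=cv2.contourArea).reshape(-1,2)
C=C[(C[:,1]>2)&((C[:,0]<262)|(C[:,0]>308))]
Q=plane(w1,C,.104)[:,:2]
for _ in range(5):
    c,R=circ(Q);d=abs(np.hypot(*(Q-c).T)-R);Q=Q[d<max(.002,np.median(d)*3)]
print('platter circ',c,R,len(Q))
print('spindle tip',plane(w1,[(282,10)],.158),tri((a,b,w1),((312.5,265.5),(332.5,216.5),(282,10))))
# spade
P,u,v=cloud(w1);m=(P[:,2]>.160)&(np.hypot(P[:,0]-.543,P[:,1]-.128)<.03)
print('spade',m.sum(),np.median(P[m],0),P[m,2].max());r_=cv2.minAreaRect(P[m,:2].astype(np.float32));print(r_,cv2.boxPoints(r_))
print('pix',u[m].min(),u[m].max(),v[m].min(),v[m].max())
h=cv2.resize(w1['image'][90:180,240:340],(600,540),interpolation=cv2.INTER_CUBIC);cv2.imwrite('pics/sp.png',h)
E
```

```text
spool depth top z 0.04122013740778613 hull circ ((0.5941232442855835, -0.3292626738548279), 0.031109662726521492)
bore z0.04 [[ 0.59615285 -0.33316323  0.04      ]] tri3 (array([ 0.59519173, -0.33124923,  0.04063514]), [np.float64(0.002724906060150962), np.float64(0.0013244856241277601), np.float64(0.002223475299057866)])
dark ell ((321.9874572753906, 204.4050750732422), (49.553157806396484, 54.512454986572266), 178.4873809814453) (297, 177, 52, 55)
platter z 0.1051219780153487
platter circ [0.60503047 0.08088793] 0.08320479474425312 289
spindle tip [[0.60477048 0.08050613 0.158     ]] (array([0.60782682, 0.0820061 , 0.15556364]), [np.float64(0.0023556479377906323), np.float64(0.002757480520712637), np.float64(0.0028294630041954556)])
spade 532 [0.54053704 0.12475024 0.17162914] 0.17418922411660592
((0.5410436987876892, 0.1251996010541916), (0.027492588385939598, 0.01012212410569191), 79.97000885009766) [[0.5336659  0.11254484]
 [0.54363334 0.11078194]
 [0.5484215  0.13785437]
 [0.53845406 0.13961726]]
pix 266 301 112 137
```

View pics/sp.png

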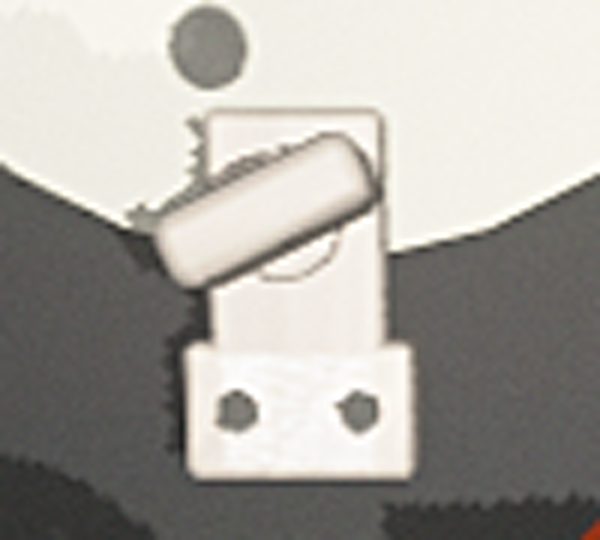

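The spade head is at about (0.541, 0.125), 78 mm from the spindle. Its width lies about 80° from world x and its top is near 0.172. Now I'll descend partway and check the spool from lower down.

step_arm --increments '[{"tx": 1, "ty": -5, "tz": -40, "ax": 0, "ay": 0, "az": 0, "claw": 1}, {"tx": 0, "ty": 0, "tz": -45, "ax": 0, "ay": 0, "az": 0, "claw": 1}, {"tx": 0, "ty": 0, "tz": -45, "ax": 0, "ay": 0, "az": 0, "claw": 1}, {"tx": 0, "ty": 0, "tz": -30, "ax": 0, "ay": 0, "az": 0, "claw": 1}, {"tx": 0, "ty": 0, "tz": 0, "ax": 0, "ay": 0, "az": 0, "claw": 1}, {"tx": 0, "ty": 0, "tz": 0, "ax": 0, "ay": 0, "az": 0, "claw": 1}]'

```text
time_s: 3.35
tcp_pos: [0.596, -0.3299, 0.1415]
eef_rot: [180.0, -0.0, -59.4]
contact_force: [-0.0, -0.6, -0.1]
gripper_width: 0.0875
```

```bash
python3 - <<'E'
from h import *
c=cap('wrist','w3'); s=r.get_state(); print(s['tcp_pos'],s['eef_rot'])
P,u,v=cloud(c)
m=(abs(P[:,2]-.040)<.004)&(np.hypot(P[:,0]-.595,P[:,1]+.33)<.045)
print(m.sum(),cv2.minEnclosingCircle(P[m,:2].astype(np.float32)),np.median(P[m,2]))
M=np.zeros((480,640),np.uint8);M[v[m],u[m]]=255
C=max(cv2.findContours(M,0,1)[0],key=cv2.contourArea);e=cv2.fitEllipse(C);print(e,plane(c,[e[0]],.0405))
cv2.imwrite('pics/w3v.png',c['image'])
E
```

```text
[ 0.59664998 -0.33037558  0.14280379] [-1.79920210e+02 -1.33725274e-01 -5.93946918e+01]
4755 ((0.5941455364227295, -0.32949918508529663), 0.03107324056327343) 0.041214519359910634
((323.98077392578125, 249.7734375), (78.4637222290039, 82.35736846923828), 88.47945404052734) [[ 0.5950116  -0.33064134  0.0405    ]]
```

View pics/w3v.png

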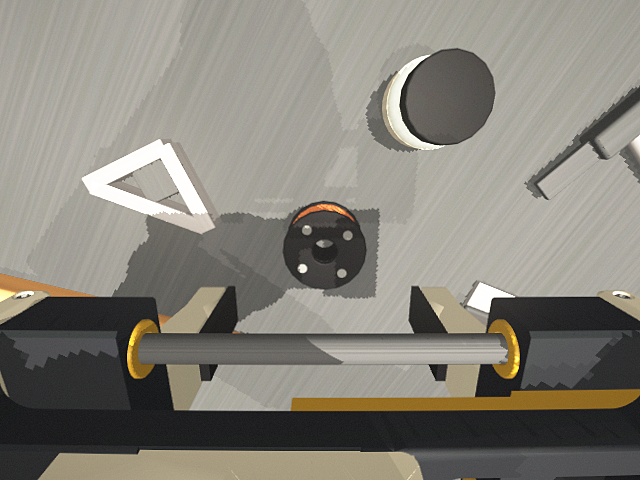

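The spool is centred between the jaws (bore at (324,250)) at ≈(0.5945, −0.330), with nothing in the finger paths. Descending and gripping.

step_arm --increments '[{"tx": 0, "ty": 1, "tz": -40, "ax": 0, "ay": 0, "az": 0, "claw": 1}, {"tx": 0, "ty": 0, "tz": -40, "ax": 0, "ay": 0, "az": 0, "claw": 1}, {"tx": 0, "ty": 0, "tz": -25, "ax": 0, "ay": 0, "az": 0, "claw": 1}, {"tx": 0, "ty": 0, "tz": -12, "ax": 0, "ay": 0, "az": 0, "claw": 1}, {"tx": 0, "ty": 0, "tz": 0, "ax": 0, "ay": 0, "az": 0, "claw": 1}, {"tx": 0, "ty": 0, "tz": 0, "ax": 0, "ay": 0, "az": 0, "claw": 1}, {"tx": 0, "ty": 0, "tz": 0, "ax": 0, "ay": 0, "az": 0, "claw": -1}, {"tx": 0, "ty": 0, "tz": 0, "ax": 0, "ay": 0, "az": 0, "claw": -1}, {"tx": 0, "ty": 0, "tz": 0, "ax": 0, "ay": 0, "az": 0, "claw": -1}, {"tx": 0, "ty": 0, "tz": 0, "ax": 0, "ay": 0, "az": 0, "claw": -1}, {"tx": 0, "ty": 0, "tz": 0, "ax": 0, "ay": 0, "az": 0, "claw": -1}, {"tx": 0, "ty": 0, "tz": 0, "ax": 0, "ay": 0, "az": 0, "claw": -1}]' --newtons 30

```text
time_s: 4.6
tcp_pos: [0.5953, -0.33, 0.0241]
eef_rot: [-180.0, -0.0, -59.5]
contact_force: [-2.3, 0.9, 5.3]
gripper_width: 0.0602
```

step_arm --increments '[{"tx": 0, "ty": 0, "tz": 15, "ax": 0, "ay": 0, "az": 0, "claw": -1}, {"tx": 0, "ty": 0, "tz": 35, "ax": 0, "ay": 0, "az": 0, "claw": -1}, {"tx": 0, "ty": 0, "tz": 45, "ax": 0, "ay": 0, "az": 0, "claw": -1}, {"tx": 0, "ty": 0, "tz": 45, "ax": 0, "ay": 0, "az": 0, "claw": -1}, {"tx": 0, "ty": 0, "tz": 45, "ax": 0, "ay": 0, "az": 0, "claw": -1}, {"tx": 0, "ty": 0, "tz": 42, "ax": 0, "ay": 0, "az": 0, "claw": -1}, {"tx": 0, "ty": 0, "tz": 0, "ax": 0, "ay": 0, "az": 0, "claw": -1}, {"tx": 0, "ty": 0, "tz": 0, "ax": 0, "ay": 0, "az": 0, "claw": -1}]'

```text
time_s: 5.4
tcp_pos: [0.5952, -0.3297, 0.2522]
eef_rot: [-179.9, -0.1, -59.5]
contact_force: [-0.2, -0.3, -3.4]
gripper_width: 0.0603
```

step_arm --increments '[{"tx": -3, "ty": 20, "tz": 0, "ax": 0, "ay": 0, "az": 2, "claw": -1}, {"tx": -3, "ty": 40, "tz": 0, "ax": 0, "ay": 0, "az": 2, "claw": -1}, {"tx": -3, "ty": 45, "tz": 0, "ax": 0, "ay": 0, "az": 2, "claw": -1}, {"tx": -4, "ty": 45, "tz": 0, "ax": 0, "ay": 0, "az": 3, "claw": -1}, {"tx": -4, "ty": 45, "tz": 0, "ax": 0, "ay": 0, "az": 3, "claw": -1}, {"tx": -4, "ty": 45, "tz": 0, "ax": 0, "ay": 0, "az": 3, "claw": -1}, {"tx": -4, "ty": 45, "tz": 0, "ax": 0, "ay": 0, "az": 3, "claw": -1}, {"tx": -4, "ty": 45, "tz": 0, "ax": 0, "ay": 0, "az": 3, "claw": -1}, {"tx": -4, "ty": 45, "tz": 0, "ax": 0, "ay": 0, "az": 2, "claw": -1}, {"tx": -3, "ty": 40, "tz": 0, "ax": 0, "ay": 0, "az": 2, "claw": -1}, {"tx": -3, "ty": 30, "tz": 0, "ax": 0, "ay": 0, "az": 0, "claw": -1}, {"tx": 0, "ty": 0, "tz": 0, "ax": 0, "ay": 0, "az": 0, "claw": -1}]'

```text
time_s: 6.6
tcp_pos: [0.5545, 0.1185, 0.2488]
eef_rot: [179.9, 0.1, -34.2]
contact_force: [-0.2, -0.2, -2.9]
gripper_width: 0.0602
```

step_arm --increments '[{"tx": 0, "ty": 0, "tz": 0, "ax": 0, "ay": 0, "az": 0, "claw": -1}, {"tx": 0, "ty": 0, "tz": 0, "ax": 0, "ay": 0, "az": 0, "claw": -1}]'

```text
time_s: 6.8
tcp_pos: [0.5554, 0.1147, 0.2496]
eef_rot: [179.9, 0.1, -34.5]
contact_force: [-0.3, -0.7, -1.7]
gripper_width: 0.0601
```

```bash
python3 - <<'E'
from h import *
c=cap('wrist','w4'); s=r.get_state(); print(s['tcp_pos'],s['eef_rot'])
P,u,v=cloud(c)
cv2.imwrite('pics/w4v.png',c['image'])
m=(P[:,2]>.149)&(P[:,2]<.17)&(np.hypot(P[:,0]-.606,P[:,1]-.082)<.015)
print('spindle top',m.sum(),np.median(P[m],0),np.median(np.c_[u,v][m],0))
print('pred tip',proj(c,[.605,.081,.158]))
E
```

```text
[0.55564143 0.11439925 0.24986436] [ 1.79927461e+02  4.09882534e-02 -3.45205190e+01]
spindle top 312 [0.60549691 0.08060777 0.15485333] [322. 167.]
pred tip [[321.89146783 167.77678098]]
```

View pics/w4v.png

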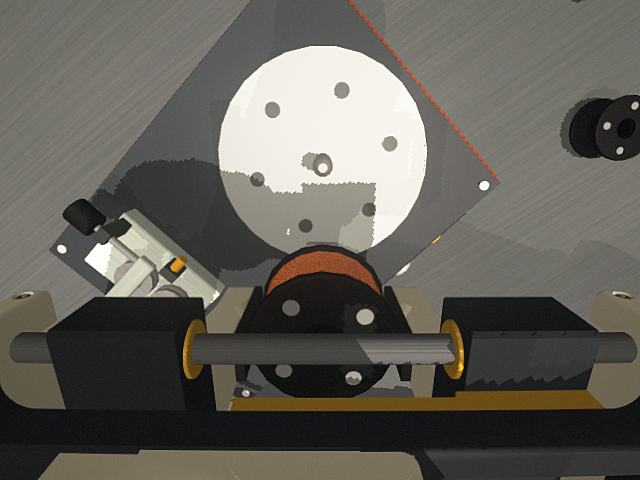

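The spool is held level in the jaws. The spindle tip is at (322,167), with the platter fully visible around it, and the flange's four holes are at (291,308), (366,317), (284,371) and (353,378). I'll compute the relative offset in this one view.

```bash
python3 - <<'E'
from h import *
c=pickle.load(open('w4.pkl','rb'))
h=[]
g=cv2.cvtColor(c['image'],cv2.COLOR_BGR2GRAY)
for x,y in((291,308),(366,317),(284,371),(353,378)):
    w=g[y-14:y+15,x-14:x+15].astype(float);t=w>110;yy,xx=np.nonzero(t);h.append((x-14+xx.mean(),y-14+yy.mean()))
print(np.round(h,1))
for z in(.264,.2655):
    H=plane(c,h,z);print('spool hole mean',H.mean(0),np.linalg.norm(H-H.mean(0),axis=1))
P,u,v=cloud(c);m=(abs(P[:,2]-.266)<.006)&(np.hypot(P[:,0]-.5556,P[:,1]-.1144)<.04)&(v>245)
print('flange z',np.median(P[m,2]))
m2=m&(v>285)&(v<325)
# tilt: fit plane
A=np.c_[P[m2,:2],np.ones(m2.sum())];print('tilt',np.linalg.lstsq(A,P[m2,2],rcond=None)[0][:2])
# platter: edge dark->white upper half
g2=cv2.inRange(c['image'],(90,90,90),(255,255,255));pts=[]
ctr=np.array((322,152.))
for th in np.radians(np.r_[180:361:3]):
    d=np.array((np.cos(th),np.sin(th)));rr=np.arange(80,130,.5)
    q=(ctr+rr[:,None]*d).round().astype(int);s=c['image'][q[:,1],q[:,0]].min(1)
    i=np.nonzero(s<150)[0]
    if len(i): pts.append(ctr+rr[i[0]]*d)
Q=plane(c,pts,.104)[:,:2]
for _ in range(6):
    A=np.c_[2*Q,np.ones(len(Q))];s=np.linalg.lstsq(A,(Q**2).sum(1),rcond=None)[0];cc=s[:2];R=np.sqrt(s[2]+cc@cc);d=abs(np.hypot(*(Q-cc).T)-R);Q=Q[d<max(.001,3*np.median(d))]
print('platter',cc,R,len(Q))
print('tip',plane(c,[(322.5,167.5)],.158))
# platter holes
hh=[]
for x,y in((273,110),(342,90),(390,144),(257,179),(306,226),(369,209)):
    w=c['image'][y-11:y+12,x-11:x+12].max(2);t=w<(w.max()*.62);yy,xx=np.nonzero(t);hh.append((x-11+xx.mean(),y-11+yy.mean()))
H=plane(c,hh,.104);print('holes',H.mean(0),np.linalg.norm((H-H.mean(0))[:,:2],axis=1))
E
```

```text
[[  nan   nan]
 [364.7 316.4]
 [  nan   nan]
 [353.5 375.5]]
spool hole mean [nan nan nan] [nan nan nan nan]
spool hole mean [nan nan nan] [nan nan nan nan]
flange z 0.2666289583182605
tilt [ 0.02079078 -0.01605266]
platter [0.6048351  0.08073605] 0.08405261960921592 61
tip [[0.60492096 0.08056933 0.158     ]]
holes [0.60514282 0.08111495 0.104     ] [0.05493538 0.05534174 0.05604072 0.0567999  0.05512424 0.05259085]<stdin>:6: RuntimeWarning: Mean of empty slice.
  ret = ret.dtype.type(ret / rcount)
```

```bash
python3 - <<'E'
from h import *
c=pickle.load(open('w4.pkl','rb'))
h=[(291,308),(365.5,316.5),(284,371),(353,377)]
H=plane(c,h,.266);print(H,H.mean(0),np.linalg.norm(H-H.mean(0),axis=1))
a=H[0,:2];b=H[3,:2];print('diag mids',(H[0]+H[3])/2,(H[1]+H[2])/2)
# flange outline upper arc (wire/flange edge) via depth discontinuity
P,u,v=cloud(c);m=(abs(P[:,2]-.2665)<.0035)&(np.hypot(P[:,0]-.5556,P[:,1]-.1144)<.036)
for _ in range(1): print(cv2.minEnclosingCircle(P[m,:2].astype(np.float32)),m.sum())
E
```

```text
[[0.57500099 0.11645937 0.266     ]
 [0.55493067 0.09403538 0.266     ]
 [0.55247315 0.13659045 0.266     ]
 [0.53323798 0.11406839 0.266     ]] [0.5539107 0.1152884 0.266    ] [0.02112277 0.02127748 0.0213505  0.02070868]
diag mids [0.55411949 0.11526388 0.266     ] [0.55370191 0.11531292 0.266     ]
((0.5586714744567871, 0.11231209337711334), 0.03511987254023552) 10355
```

step_arm --increments '[{"tx": 25, "ty": -17, "tz": 0, "ax": 0, "ay": 0, "az": 0, "claw": -1}, {"tx": 26, "ty": -17.6, "tz": 0, "ax": 0, "ay": 0, "az": 0, "claw": -1}, {"tx": 0, "ty": 0, "tz": -30, "ax": 0, "ay": 0, "az": 0, "claw": -1}, {"tx": 0, "ty": 0, "tz": -30, "ax": 0, "ay": 0, "az": 0, "claw": -1}, {"tx": 0, "ty": 0, "tz": 0, "ax": 0, "ay": 0, "az": 0, "claw": -1}, {"tx": 0, "ty": 0, "tz": 0, "ax": 0, "ay": 0, "az": 0, "claw": -1}, {"tx": 0, "ty": 0, "tz": -4, "ax": 0, "ay": 0, "az": 0, "claw": -1}, {"tx": 0, "ty": 0, "tz": -4, "ax": 0, "ay": 0, "az": 0, "claw": -1}, {"tx": 0, "ty": 0, "tz": -4, "ax": 0, "ay": 0, "az": 0, "claw": -1}, {"tx": 0, "ty": 0, "tz": 0, "ax": 0, "ay": 0, "az": 0, "claw": -1}]'

```text
time_s: 7.85
tcp_pos: [0.6069, 0.0806, 0.1784]
eef_rot: [180.0, 0.0, -34.5]
contact_force: [-0.8, -0.7, -2.2]
gripper_width: 0.0603
```

step_arm --increments '[{"tx": 0, "ty": 0, "tz": -4, "ax": 0, "ay": 0, "az": 0, "claw": -1}, {"tx": 0, "ty": 0, "tz": -4, "ax": 0, "ay": 0, "az": 0, "claw": -1}, {"tx": 0, "ty": 0, "tz": -4, "ax": 0, "ay": 0, "az": 0, "claw": -1}, {"tx": 0, "ty": 0, "tz": 0, "ax": 0, "ay": 0, "az": 0, "claw": -1}]'

```text
time_s: 8.25
tcp_pos: [0.6067, 0.0804, 0.1657]
eef_rot: [179.9, 0.0, -34.5]
contact_force: [0.6, -0.1, -1.2]
gripper_width: 0.0602
```

No resistance so far, and the underside (≈0.142) should be past the taper. Continuing down.

step_arm --increments '[{"tx": 0, "ty": 0, "tz": -6, "ax": 0, "ay": 0, "az": 0, "claw": -1}, {"tx": 0, "ty": 0, "tz": -6, "ax": 0, "ay": 0, "az": 0, "claw": -1}, {"tx": 0, "ty": 0, "tz": -6, "ax": 0, "ay": 0, "az": 0, "claw": -1}, {"tx": 0, "ty": 0, "tz": -6, "ax": 0, "ay": 0, "az": 0, "claw": -1}, {"tx": 0, "ty": 0, "tz": -6, "ax": 0, "ay": 0, "az": 0, "claw": -1}, {"tx": 0, "ty": 0, "tz": 0, "ax": 0, "ay": 0, "az": 0, "claw": -1}, {"tx": 0, "ty": 0, "tz": 0, "ax": 0, "ay": 0, "az": 0, "claw": -1}]'

```text
time_s: 8.95
tcp_pos: [0.6071, 0.0805, 0.1364]
eef_rot: [180.0, 0.0, -34.5]
contact_force: [0.1, 0.2, -1.8]
gripper_width: 0.0601
```

step_arm --increments '[{"tx": 0, "ty": 0, "tz": -3, "ax": 0, "ay": 0, "az": 0, "claw": -1}, {"tx": 0, "ty": 0, "tz": -3, "ax": 0, "ay": 0, "az": 0, "claw": -1}, {"tx": 0, "ty": 0, "tz": -1, "ax": 0, "ay": 0, "az": 0, "claw": -1}, {"tx": 0, "ty": 0, "tz": 0, "ax": 0, "ay": 0, "az": 0, "claw": -1}, {"tx": 0, "ty": 0, "tz": 0, "ax": 0, "ay": 0, "az": 0, "claw": -1}]'

```text
time_s: 9.45
tcp_pos: [0.6072, 0.0805, 0.1296]
eef_rot: [-180.0, -0.0, -34.5]
contact_force: [0.3, 0.1, -2.6]
gripper_width: 0.0603
```

step_arm --increments '[{"tx": 0, "ty": 0, "tz": -1, "ax": 0, "ay": 0, "az": 0, "claw": -1}, {"tx": 0, "ty": 0, "tz": 0, "ax": 0, "ay": 0, "az": 0, "claw": -1}, {"tx": 0, "ty": 0, "tz": 0, "ax": 0, "ay": 0, "az": 0, "claw": -1}]'

```text
time_s: 9.75
tcp_pos: [0.6071, 0.0805, 0.1286]
eef_rot: [180.0, -0.0, -34.5]
contact_force: [0.3, -0.5, -2.7]
gripper_width: 0.0603
```

step_arm --increments '[{"tx": 0, "ty": 0, "tz": -1, "ax": 0, "ay": 0, "az": 0, "claw": -1}, {"tx": 0, "ty": 0, "tz": 0, "ax": 0, "ay": 0, "az": 0, "claw": -1}, {"tx": 0, "ty": 0, "tz": 0, "ax": 0, "ay": 0, "az": 0, "claw": -1}]'

```text
time_s: 10.05
tcp_pos: [0.6073, 0.0805, 0.1281]
eef_rot: [-180.0, -0.0, -34.5]
contact_force: [-1.1, 0.3, 3.5]
gripper_width: 0.0604
```

The force reversed to +3.5 N, so the spool is down on the platter. Releasing and rising straight up.

step_arm --increments '[{"tx": 0, "ty": 0, "tz": 0, "ax": 0, "ay": 0, "az": 0, "claw": 0.8}, {"tx": 0, "ty": 0, "tz": 0, "ax": 0, "ay": 0, "az": 0, "claw": 0.8}, {"tx": 0, "ty": 0, "tz": 0, "ax": 0, "ay": 0, "az": 0, "claw": 0.8}, {"tx": 0, "ty": 0, "tz": 0, "ax": 0, "ay": 0, "az": 0, "claw": 0.8}, {"tx": 0, "ty": 0, "tz": 15, "ax": 0, "ay": 0, "az": 0, "claw": 0.8}, {"tx": 0, "ty": 0, "tz": 30, "ax": 0, "ay": 0, "az": 0, "claw": 0.8}, {"tx": 0, "ty": 0, "tz": 40, "ax": 0, "ay": 0, "az": 0, "claw": 0.8}, {"tx": 0, "ty": 0, "tz": 37, "ax": 0, "ay": 0, "az": 0, "claw": 0.8}, {"tx": -42, "ty": 29, "tz": 0, "ax": 0, "ay": 0, "az": 0, "claw": 0.8}, {"tx": -42, "ty": 29, "tz": 0, "ax": 0, "ay": 0, "az": 0, "claw": 0.8}, {"tx": -42, "ty": 29, "tz": 0, "ax": 0, "ay": 0, "az": 0, "claw": 0.8}, {"tx": 0, "ty": 0, "tz": 0, "ax": 0, "ay": 0, "az": 0, "claw": 0.8}]'

```text
time_s: 11.25
tcp_pos: [0.4802, 0.1679, 0.2503]
eef_rot: [-179.9, 0.0, -34.3]
contact_force: [1.1, 0.3, 1.4]
gripper_width: 0.0789
```

step_arm --increments '[{"tx": 0, "ty": 0, "tz": 0, "ax": 0, "ay": 0, "az": 0, "claw": 0.8}, {"tx": 0, "ty": 0, "tz": 0, "ax": 0, "ay": 0, "az": 0, "claw": 0.8}]'

```text
time_s: 11.45
tcp_pos: [0.4842, 0.1657, 0.2497]
eef_rot: [-180.0, -0.0, -34.5]
contact_force: [-0.2, 0.8, -0.7]
gripper_width: 0.0792
```

```bash
python3 - <<'E'
from h import *
c=cap('wrist','w5'); s=r.get_state(); print(s['tcp_pos'],s['eef_rot'],s['joints'],s['moment'])
P,u,v=cloud(c)
m=(P[:,2]>.164)&(P[:,2]<.178)&(np.hypot(P[:,0]-.541,P[:,1]-.125)<.03)
r_=cv2.minAreaRect(P[m,:2].astype(np.float32));B=cv2.boxPoints(r_);print('spade',r_,B.tolist(),np.median(P[m,2]))
m=(P[:,2]>.136)&(P[:,2]<.15)&(np.hypot(P[:,0]-.605,P[:,1]-.081)<.04)
print('spool top',np.median(P[m,2]),cv2.minEnclosingCircle(P[m,:2].astype(np.float32)))
A=np.c_[P[m,:2],np.ones(m.sum())];print('tilt',np.linalg.lstsq(A,P[m,2],rcond=None)[0])
cv2.imwrite('pics/w5v.png',c['image'])
E
```

```text
[0.4843629  0.16536742 0.24945212] [ 1.79989518e+02 -3.96201262e-03 -3.45433897e+01] [ 4.08640065e+01  4.91502983e+00 -1.92410865e+01  7.09598193e-03
 -6.58530295e+01  1.45897001e+01] [ 0.01500273  0.01338887 -0.03008898]
spade ((0.5409523844718933, 0.12538664042949677), (0.02778295800089836, 0.010083888657391071), 79.93639373779297) [[0.5335606336593628, 0.11258992552757263], [0.5434893369674683, 0.11082784831523895], [0.5483441352844238, 0.1381833553314209], [0.5384154319763184, 0.13994543254375458]] 0.1717010121751499
spool top 0.1450470399374236 ((0.6058858633041382, 0.08111271262168884), 0.031078338623046875)
tilt [-0.0077617   0.00395572  0.14927247]
```

View pics/w5v.png

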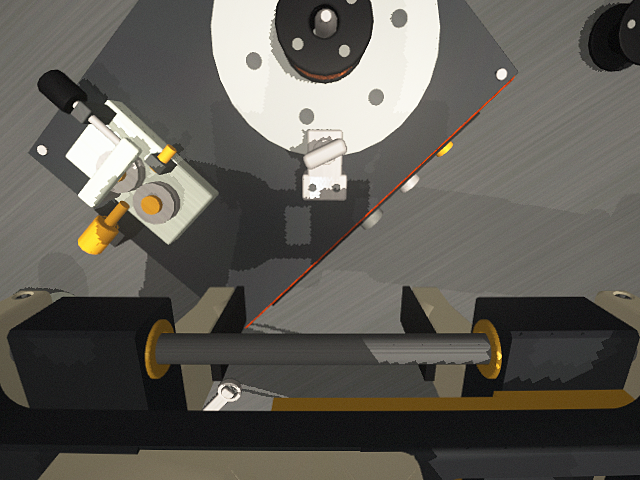

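The spool sits flat on the spindle: flange top 0.145, tilt about 0.009, centred at (0.6055, 0.081), with the tip at (325,20) through the bore. The spade is at (325,152), still at (0.541, 0.1254) with its width at 80°. Now I'll turn the tool to yaw 80° over it with the jaws part-closed, so the fingers clear the spool.

step_arm --increments '[{"tx": 5, "ty": -4, "tz": 0, "ax": 0, "ay": 0, "az": 8.2, "claw": -0.18}, {"tx": 5, "ty": -4, "tz": 0, "ax": 0, "ay": 0, "az": 8.2, "claw": -0.18}, {"tx": 5, "ty": -4, "tz": 0, "ax": 0, "ay": 0, "az": 8.2, "claw": -0.18}, {"tx": 5, "ty": -4, "tz": 0, "ax": 0, "ay": 0, "az": 8.2, "claw": -0.18}, {"tx": 5, "ty": -4, "tz": 0, "ax": 0, "ay": 0, "az": 8.2, "claw": -0.18}, {"tx": 5, "ty": -4, "tz": 0, "ax": 0, "ay": 0, "az": 8.2, "claw": -0.18}, {"tx": 5, "ty": -4, "tz": 0, "ax": 0, "ay": 0, "az": 8.2, "claw": -0.18}, {"tx": 5, "ty": -4, "tz": 0, "ax": 0, "ay": 0, "az": 8.2, "claw": -0.18}, {"tx": 5, "ty": -4, "tz": 0, "ax": 0, "ay": 0, "az": 8.2, "claw": -0.18}, {"tx": 5, "ty": -4, "tz": 0, "ax": 0, "ay": 0, "az": 8.2, "claw": -0.18}, {"tx": 5, "ty": 0, "tz": 0, "ax": 0, "ay": 0, "az": 8.2, "claw": -0.18}, {"tx": 1.5, "ty": 0, "tz": 0, "ax": 0, "ay": 0, "az": 8.2, "claw": -0.18}]'

```text
time_s: 12.7
tcp_pos: [0.5415, 0.1244, 0.2488]
eef_rot: [-180.0, 0.1, 64.1]
contact_force: [0.1, -0.6, -0.6]
gripper_width: 0.0358
```

step_arm --increments '[{"tx": 0, "ty": 0, "tz": 0, "ax": 0, "ay": 0, "az": 8.2, "claw": -0.18}, {"tx": 0, "ty": 0, "tz": 0, "ax": 0, "ay": 0, "az": 8, "claw": -0.18}, {"tx": 0, "ty": 0, "tz": 0, "ax": 0, "ay": 0, "az": 0, "claw": -0.18}, {"tx": 0, "ty": 0, "tz": 0, "ax": 0, "ay": 0, "az": 0, "claw": -0.18}, {"tx": 0, "ty": 0, "tz": 0, "ax": 0, "ay": 0, "az": 0, "claw": -0.18}]'

```text
time_s: 13.2
tcp_pos: [0.5405, 0.1253, 0.2493]
eef_rot: [-180.0, 0.0, 79.9]
contact_force: [-0.4, 1.5, -0.5]
gripper_width: 0.0355
```

```bash
python3 - <<'E'
from h import *
c=cap('wrist','w6'); s=r.get_state(); print(s['tcp_pos'],s['eef_rot'],s['joints'])
P,u,v=cloud(c)
m=(P[:,2]>.164)&(P[:,2]<.178)&(np.hypot(P[:,0]-.541,P[:,1]-.125)<.03)
r_=cv2.minAreaRect(P[m,:2].astype(np.float32));print('spade',m.sum(),r_,np.median(P[m,2]),u[m].min(),u[m].max(),v[m].min(),v[m].max())
m=(P[:,2]>.136)&(P[:,2]<.15)&(np.hypot(P[:,0]-.605,P[:,1]-.081)<.04)
print('spool top',m.sum(),np.median(P[m,2]),cv2.minEnclosingCircle(P[m,:2].astype(np.float32)))
E
```

```text
[0.54041546 0.12541897 0.24939005] [-1.79988364e+02  1.24714692e-02  7.99244711e+01] [ 3.32925623e+01  9.11575803e+00 -1.43188228e+01  1.17283658e-03
 -6.65824418e+01  1.36631441e+02]
spade 589 ((0.540784478187561, 0.1257055252790451), (0.02694280445575714, 0.009621448814868927), 80.01886749267578) 0.17167003700754713 317 331 239 279
spool top 2728 0.14507317406349413 ((0.6065438985824585, 0.08250346779823303), 0.03084440715610981)
```

Consistent. Descending onto the spade and pinching it.

step_arm --increments '[{"tx": 0, "ty": 0, "tz": -40, "ax": 0, "ay": 0, "az": 0, "claw": -0.18}, {"tx": 0, "ty": 0, "tz": -30, "ax": 0, "ay": 0, "az": 0, "claw": -0.18}, {"tx": 0, "ty": 0, "tz": -12, "ax": 0, "ay": 0, "az": 0, "claw": -0.18}, {"tx": 0, "ty": 0, "tz": -6, "ax": 0, "ay": 0, "az": 0, "claw": -0.18}, {"tx": 0, "ty": 0, "tz": 0, "ax": 0, "ay": 0, "az": 0, "claw": -0.18}, {"tx": 0, "ty": 0, "tz": 0, "ax": 0, "ay": 0, "az": 0, "claw": -0.18}, {"tx": 0, "ty": 0, "tz": 0, "ax": 0, "ay": 0, "az": 0, "claw": -1}, {"tx": 0, "ty": 0, "tz": 0, "ax": 0, "ay": 0, "az": 0, "claw": -1}, {"tx": 0, "ty": 0, "tz": 0, "ax": 0, "ay": 0, "az": 0, "claw": -1}, {"tx": 0, "ty": 0, "tz": 0, "ax": 0, "ay": 0, "az": 0, "claw": -1}, {"tx": 0, "ty": 0, "tz": 0, "ax": 0, "ay": 0, "az": 0, "claw": -1}]' --newtons 20

```text
time_s: 14.35
tcp_pos: [0.5415, 0.1258, 0.1623]
eef_rot: [179.9, -0.0, 80.1]
contact_force: [5.2, -2.1, 0.1]
gripper_width: 0.0148
```

step_arm --increments '[{"tx": 0, "ty": 0, "tz": 0, "ax": 0, "ay": 0, "az": 0, "claw": -1}, {"tx": 0, "ty": 0, "tz": 0, "ax": 0, "ay": 0, "az": 0, "claw": -1}]'

```text
time_s: 14.55
tcp_pos: [0.5415, 0.1258, 0.1623]
eef_rot: [179.9, -0.0, 80.1]
contact_force: [4.8, -2.0, -0.3]
gripper_width: 0.015
```

```bash
python3 - <<'E'
from h import *
print(r.get_state())
E
```

```text
{'time_s': 14.55, 'joints': array([ 3.33084902e+01,  1.33454116e+01, -2.12181423e+01,  7.93598626e-02,
       -5.53017559e+01,  1.36768627e+02]), 'qd': array([ 0.09185891, -0.09183585, -0.04653286, -0.00701535, -0.04138544,
       -0.03320353]), 'joint_torque': array([ 1.69587974e+00, -4.46139836e+01,  2.38531244e+01,  4.35694411e+00,
       -1.07161939e+00,  7.73178879e-03]), 'tcp_pos': array([0.54149068, 0.1258177 , 0.16232396]), 'eef_rot': array([ 1.79857121e+02, -4.46223116e-02,  8.01222719e+01]), 'contact_force': array([ 4.76424694, -2.01707597, -0.32289843]), 'moment': array([-0.81092906, -1.93783776, -0.07544317]), 'gripper_width': 0.015030386330833279}
```

The opening reads 15 mm where 10 mm was expected, so I'll look before turning.

```bash
python3 - <<'E'
from h import *
b=cap('side','s7');a=cap('scene','a7');w=cap('wrist','w7')
z=lambda c,x,y,w,h:cv2.resize(c['image'][y:y+h,x:x+w],(400,300),interpolation=cv2.INTER_CUBIC)
pa=proj(a,[.541,.1255,.16])[0].astype(int);pb=proj(b,[.541,.1255,.16])[0].astype(int);pw=proj(w,[.541,.1255,.16])[0].astype(int);print(pa,pb,pw)
o=np.vstack([np.hstack([z(a,pa[0]-40,pa[1]-30,80,60),z(b,pb[0]-40,pb[1]-30,80,60)]),np.hstack([z(w,0,0,640,480),z(w,max(pw[0]-100,0),min(pw[1]-75,330),200,150)])])
cv2.imwrite('pics/g7.png',o)
E
```

```text
[343 257] [305 215] [323 319]
```

View pics/g7.png

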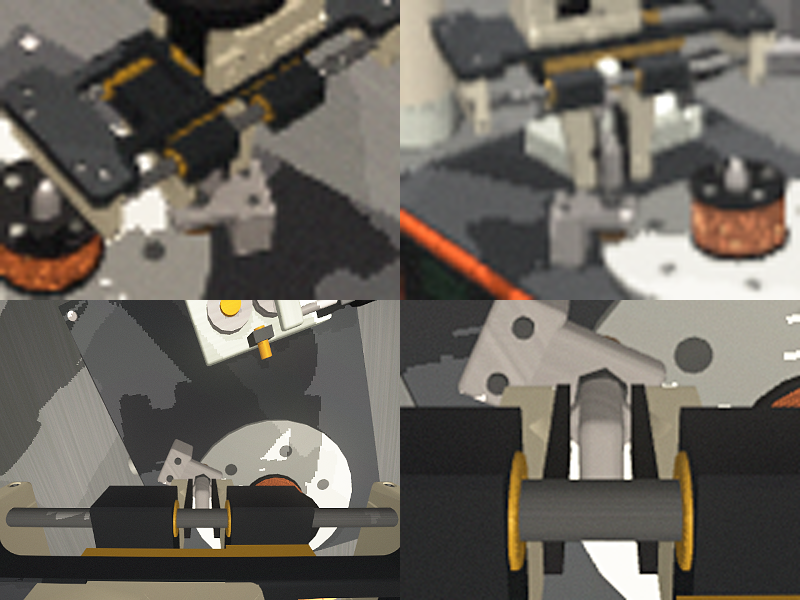

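Picture 10 shows the spade standing between the pads with thin slivers of background on both sides, and the spool undisturbed. The sideways force of about 5 N suggests I'm slightly off-centre, so I'll relieve it and raise the grip force.

step_arm --increments '[{"tx": 1, "ty": 0, "tz": 0, "ax": 0, "ay": 0, "az": 0, "claw": -1}, {"tx": 0, "ty": 0, "tz": 0, "ax": 0, "ay": 0, "az": 0, "claw": -1}, {"tx": 0, "ty": 0, "tz": 0, "ax": 0, "ay": 0, "az": 0, "claw": -1}]' --newtons 30

```text
time_s: 15.0
tcp_pos: [0.5416, 0.1258, 0.1622]
eef_rot: [179.9, -0.0, 80.1]
contact_force: [1.6, -0.2, 5.8]
gripper_width: 0.0141
```

Both sides hold, but the width changed with force and Fz went to +5.8 N. The fingertips may be wedging on something under the head, so I'll re-grip a little higher.

step_arm --increments '[{"tx": 0, "ty": 0, "tz": 0, "ax": 0, "ay": 0, "az": 0, "claw": -0.3}, {"tx": 0, "ty": 0, "tz": 0, "ax": 0, "ay": 0, "az": 0, "claw": -0.3}, {"tx": 0, "ty": 0, "tz": 4, "ax": 0, "ay": 0, "az": 0, "claw": -0.3}, {"tx": 0, "ty": 0, "tz": 0, "ax": 0, "ay": 0, "az": 0, "claw": -0.3}, {"tx": 0, "ty": 0, "tz": 0, "ax": 0, "ay": 0, "az": 0, "claw": -1}, {"tx": 0, "ty": 0, "tz": 0, "ax": 0, "ay": 0, "az": 0, "claw": -1}, {"tx": 0, "ty": 0, "tz": 0, "ax": 0, "ay": 0, "az": 0, "claw": -1}, {"tx": 0, "ty": 0, "tz": 0, "ax": 0, "ay": 0, "az": 0, "claw": -1}, {"tx": 0, "ty": 0, "tz": 0, "ax": 0, "ay": 0, "az": 0, "claw": -1}]' --newtons 20

```text
time_s: 15.9
tcp_pos: [0.5416, 0.1257, 0.1655]
eef_rot: [180.0, -0.0, 80.1]
contact_force: [4.7, -1.6, -2.8]
gripper_width: 0.0096
```

Now it reads 9.6 mm, a true grip on the flats. Turning clockwise (az negative), in stages.

step_arm --increments '[{"tx": 1, "ty": 0, "tz": 0, "ax": 0, "ay": 0, "az": 0, "claw": -1}, {"tx": 0, "ty": 0, "tz": 0, "ax": 0, "ay": 0, "az": -4, "claw": -1}, {"tx": 0, "ty": 0, "tz": 0, "ax": 0, "ay": 0, "az": -5, "claw": -1}, {"tx": 0, "ty": 0, "tz": 0, "ax": 0, "ay": 0, "az": -5, "claw": -1}, {"tx": 0, "ty": 0, "tz": 0, "ax": 0, "ay": 0, "az": -5, "claw": -1}, {"tx": 0, "ty": 0, "tz": 0, "ax": 0, "ay": 0, "az": -5, "claw": -1}, {"tx": 0, "ty": 0, "tz": 0, "ax": 0, "ay": 0, "az": 0, "claw": -1}, {"tx": 0, "ty": 0, "tz": 0, "ax": 0, "ay": 0, "az": 0, "claw": -1}]'

```text
time_s: 16.7
tcp_pos: [0.5419, 0.1256, 0.1655]
eef_rot: [-180.0, 0.0, 56.2]
contact_force: [0.3, -1.2, 0.2]
gripper_width: 0.0098
```

```bash
cat > st.py <<'E'
from h import *
s=r.get_state();print({k:np.round(s[k],4) for k in('time_s','tcp_pos','eef_rot','contact_force','moment','gripper_width','joints')})
E
python3 st.py
```

```text
{'time_s': np.float64(16.7), 'tcp_pos': array([0.5419, 0.1256, 0.1655]), 'eef_rot': array([-1.799776e+02,  3.390000e-02,  5.624000e+01]), 'contact_force': array([ 0.3103, -1.1824,  0.2157]), 'moment': array([-0.5195,  0.0048, -0.1235]), 'gripper_width': np.float64(0.0098), 'joints': array([ 3.321030e+01,  1.330200e+01, -2.077100e+01, -8.800000e-03,
       -5.596700e+01,  1.130346e+02])}
```

step_arm --increments '[{"tx": 0, "ty": 0, "tz": 0, "ax": 0, "ay": 0, "az": -5, "claw": -1}, {"tx": 0, "ty": 0, "tz": 0, "ax": 0, "ay": 0, "az": -5, "claw": -1}, {"tx": 0, "ty": 0, "tz": 0, "ax": 0, "ay": 0, "az": -5, "claw": -1}, {"tx": 0, "ty": 0, "tz": 0, "ax": 0, "ay": 0, "az": -5, "claw": -1}, {"tx": 0, "ty": 0, "tz": 0, "ax": 0, "ay": 0, "az": -5, "claw": -1}, {"tx": 0, "ty": 0, "tz": 0, "ax": 0, "ay": 0, "az": -5, "claw": -1}, {"tx": 0, "ty": 0, "tz": 0, "ax": 0, "ay": 0, "az": 0, "claw": -1}, {"tx": 0, "ty": 0, "tz": 0, "ax": 0, "ay": 0, "az": 0, "claw": -1}]'

```text
time_s: 17.5
tcp_pos: [0.5421, 0.1254, 0.1655]
eef_rot: [180.0, 0.0, 26.3]
contact_force: [1.0, -3.7, -0.3]
gripper_width: 0.01
```

```bash
python3 st.py
```

```text
{'time_s': np.float64(17.5), 'tcp_pos': array([0.5421, 0.1254, 0.1655]), 'eef_rot': array([1.799809e+02, 2.650000e-02, 2.631190e+01]), 'contact_force': array([ 0.9821, -3.6995, -0.264 ]), 'moment': array([-1.3738, -0.5644, -0.0936]), 'gripper_width': np.float64(0.01), 'joints': array([ 3.31960e+01,  1.33065e+01, -2.07696e+01,  1.91000e-02,
       -5.59525e+01,  8.31052e+01])}
```

step_arm --increments '[{"tx": 0, "ty": 0, "tz": 0, "ax": 0, "ay": 0, "az": -3, "claw": -1}, {"tx": 0, "ty": 0, "tz": 0, "ax": 0, "ay": 0, "az": -3, "claw": -1}, {"tx": 0, "ty": 0, "tz": 0, "ax": 0, "ay": 0, "az": -3, "claw": -1}, {"tx": 0, "ty": 0, "tz": 0, "ax": 0, "ay": 0, "az": 0, "claw": -1}, {"tx": 0, "ty": 0, "tz": 0, "ax": 0, "ay": 0, "az": 0, "claw": -1}]'

```text
time_s: 18.0
tcp_pos: [0.5421, 0.1253, 0.1655]
eef_rot: [180.0, 0.0, 17.3]
contact_force: [2.4, -4.7, -1.0]
gripper_width: 0.01
```

```bash
python3 st.py
```

```text
{'time_s': np.float64(18.0), 'tcp_pos': array([0.5421, 0.1253, 0.1655]), 'eef_rot': array([1.799698e+02, 2.730000e-02, 1.730130e+01]), 'contact_force': array([ 2.4177, -4.7055, -1.0357]), 'moment': array([-1.889 , -0.7344, -0.0483]), 'gripper_width': np.float64(0.01), 'joints': array([ 3.31932e+01,  1.33075e+01, -2.07749e+01,  2.60000e-02,
       -5.59521e+01,  7.40936e+01])}
```

step_arm --increments '[{"tx": 0.5, "ty": -1.2, "tz": 0, "ax": 0, "ay": 0, "az": -3, "claw": -1}, {"tx": 0, "ty": 0, "tz": 0, "ax": 0, "ay": 0, "az": -3, "claw": -1}, {"tx": 0, "ty": 0, "tz": 0, "ax": 0, "ay": 0, "az": -3, "claw": -1}, {"tx": 0, "ty": 0, "tz": 0, "ax": 0, "ay": 0, "az": 0, "claw": -1}, {"tx": 0, "ty": 0, "tz": 0, "ax": 0, "ay": 0, "az": 0, "claw": -1}]'

```text
time_s: 18.5
tcp_pos: [0.5423, 0.1251, 0.1655]
eef_rot: [-180.0, 0.0, 8.3]
contact_force: [-3.2, 2.7, 1.1]
gripper_width: 0.0099
```

```bash
python3 st.py
```

```text
{'time_s': np.float64(18.5), 'tcp_pos': array([0.5423, 0.1251, 0.1655]), 'eef_rot': array([-1.799614e+02,  2.510000e-02,  8.324500e+00]), 'contact_force': array([-3.2221,  2.7166,  1.1487]), 'moment': array([0.714 , 1.1294, 0.3774]), 'gripper_width': np.float64(0.0099), 'joints': array([ 3.31140e+01,  1.33132e+01, -2.07307e+01, -5.50000e-02,
       -5.59627e+01,  6.52413e+01])}
```

step_arm --increments '[{"tx": 0, "ty": 0, "tz": 0, "ax": 0, "ay": 0, "az": -3, "claw": -1}, {"tx": 0, "ty": 0, "tz": 0, "ax": 0, "ay": 0, "az": -3, "claw": -1}, {"tx": 0, "ty": 0, "tz": 0, "ax": 0, "ay": 0, "az": -3, "claw": -1}, {"tx": 0, "ty": 0, "tz": 0, "ax": 0, "ay": 0, "az": 0, "claw": -1}, {"tx": 0, "ty": 0, "tz": 0, "ax": 0, "ay": 0, "az": 0, "claw": -1}]'

```text
time_s: 19.0
tcp_pos: [0.5426, 0.125, 0.1655]
eef_rot: [-180.0, 0.0, -0.7]
contact_force: [-3.7, 3.4, -0.4]
gripper_width: 0.0128
```

```bash
python3 st.py
```

```text
{'time_s': np.float64(19.0), 'tcp_pos': array([0.5426, 0.125 , 0.1655]), 'eef_rot': array([-1.799667e+02,  2.200000e-03, -7.041000e-01]), 'contact_force': array([-3.6901,  3.411 , -0.4196]), 'moment': array([1.2967, 1.0789, 0.5726]), 'gripper_width': np.float64(0.0128), 'joints': array([ 3.31058e+01,  1.33211e+01, -2.07230e+01, -3.50000e-02,
       -5.59392e+01,  5.62097e+01])}
```

At yaw ≈ 8° the torque rose (Mz 0.38 N·m), and the jaws spread beyond that (12.8 mm ≈ 8.6° of slip), so the screw is seated near yaw 8°. I'll measure the spade's angle at the seat from depth.

```bash
python3 - <<'E'
from h import *
c=cap('wrist','w8');P,u,v=cloud(c)
for lo in(.168,.165,.160):
    m=(P[:,2]>lo)&(P[:,2]<.178)&(np.hypot(P[:,0]-.5415,P[:,1]-.1255)<.0155)&(c['image'][v,u].min(1)>90)
    if m.sum()<20: continue
    r_=cv2.minAreaRect(P[m,:2].astype(np.float32));print(lo,m.sum(),r_,u[m].min(),u[m].max(),v[m].min(),v[m].max())
x,y=proj(c,[.5415,.1255,.168])[0].astype(int);print(x,y)
cv2.imwrite('pics/w8c.png',cv2.resize(c['image'][y-75:y+75,x-100:x+100],(800,600),interpolation=cv2.INTER_CUBIC))
E
```

```text
0.168 660 ((0.547073483467102, 0.1254064440727234), (0.015478457324206829, 0.025472886860370636), 1.4194273948669434) 293 351 301 332
0.165 696 ((0.547073483467102, 0.1254064440727234), (0.015478457324206829, 0.025472886860370636), 1.4194273948669434) 293 351 301 332
0.16 700 ((0.547073483467102, 0.1254064440727234), (0.015478457324206829, 0.025472886860370636), 1.4194273948669434) 293 351 296 332
322 325
```

View pics/w8c.png

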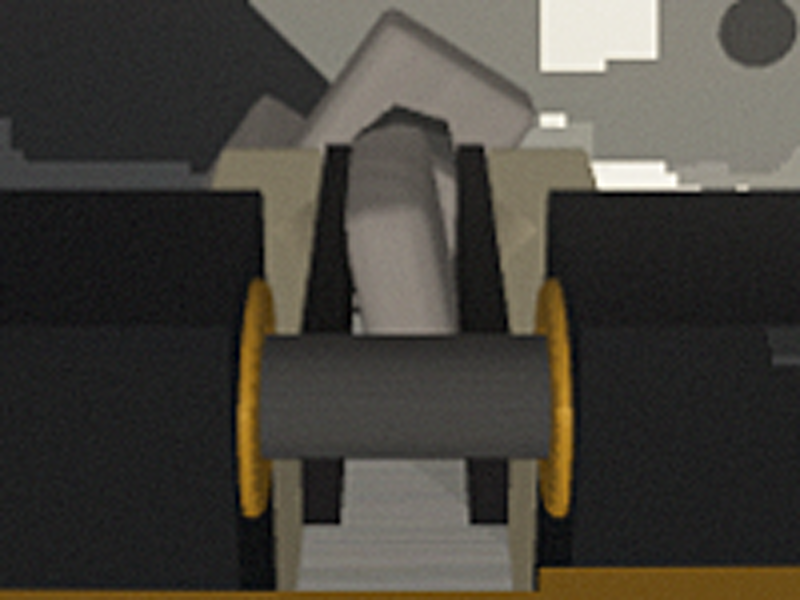

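Picture 11 shows the spade skewed counter-clockwise in the pads (top-face edges (350,205)–(368,332) and (432,200)–(455,330)). The tool has turned past the stopped screw.

```bash
python3 - <<'E'
from h import *
c=pickle.load(open('w8.pkl','rb'))
for e in(((350,205),(368,332)),((432,200),(455,330))):
    q=plane(c,[(222+x/4,250+y/4) for x,y in e],.171);d=q[0]-q[1];print(q,np.degrees(np.arctan2(d[1],d[0])))
E
```

```text
[[0.55518381 0.13078997 0.171     ]
 [0.53950072 0.12916766 0.171     ]] 5.905875402607911
[[0.55567554 0.12195452 0.171     ]
 [0.53964033 0.11949332 0.171     ]] 8.726090138515618
```

The seat is at ≈ 7.5°, so the target yaw is ≈ 97.5°. I'll realign first, then back off.

step_arm --increments '[{"tx": 0, "ty": 0, "tz": 0, "ax": 0, "ay": 0, "az": 4, "claw": -1}, {"tx": 0, "ty": 0, "tz": 0, "ax": 0, "ay": 0, "az": 4.2, "claw": -1}, {"tx": 0, "ty": 0, "tz": 0, "ax": 0, "ay": 0, "az": 0, "claw": -1}, {"tx": 0, "ty": 0, "tz": 0, "ax": 0, "ay": 0, "az": 0, "claw": -1}, {"tx": 0, "ty": 0, "tz": 0, "ax": 0, "ay": 0, "az": 4, "claw": -1}, {"tx": 0, "ty": 0, "tz": 0, "ax": 0, "ay": 0, "az": 5, "claw": -1}, {"tx": 0, "ty": 0, "tz": 0, "ax": 0, "ay": 0, "az": 5, "claw": -1}, {"tx": 0, "ty": 0, "tz": 0, "ax": 0, "ay": 0, "az": 5, "claw": -1}, {"tx": 0, "ty": 0, "tz": 0, "ax": 0, "ay": 0, "az": 5, "claw": -1}, {"tx": 0, "ty": 0, "tz": 0, "ax": 0, "ay": 0, "az": 5, "claw": -1}, {"tx": 0, "ty": 0, "tz": 0, "ax": 0, "ay": 0, "az": 5, "claw": -1}, {"tx": 0, "ty": 0, "tz": 0, "ax": 0, "ay": 0, "az": 0, "claw": -1}]'

```text
time_s: 20.25
tcp_pos: [0.5428, 0.1258, 0.1655]
eef_rot: [-179.9, -0.1, 41.4]
contact_force: [-4.0, 8.3, -0.9]
gripper_width: 0.0099
```

```bash
python3 st.py
```

```text
{'time_s': np.float64(20.25), 'tcp_pos': array([0.5428, 0.1258, 0.1655]), 'eef_rot': array([-1.79929e+02, -1.02700e-01,  4.13632e+01]), 'contact_force': array([-3.9837,  8.3151, -0.8627]), 'moment': array([3.1795, 1.0919, 0.0252]), 'gripper_width': np.float64(0.0099), 'joints': array([ 33.1252,  13.3264, -20.69  ,  -0.1026, -55.8922,  98.2955])}
```

step_arm --increments '[{"tx": -0.5, "ty": 1, "tz": 0, "ax": 0, "ay": 0, "az": 5, "claw": -1}, {"tx": 0, "ty": 0, "tz": 0, "ax": 0, "ay": 0, "az": 6, "claw": -1}, {"tx": 0, "ty": 0, "tz": 0, "ax": 0, "ay": 0, "az": 6, "claw": -1}, {"tx": 0, "ty": 0, "tz": 0, "ax": 0, "ay": 0, "az": 6, "claw": -1}, {"tx": 0, "ty": 0, "tz": 0, "ax": 0, "ay": 0, "az": 6, "claw": -1}, {"tx": 0, "ty": 0, "tz": 0, "ax": 0, "ay": 0, "az": 6, "claw": -1}, {"tx": 0, "ty": 0, "tz": 0, "ax": 0, "ay": 0, "az": 6, "claw": -1}, {"tx": 0, "ty": 0, "tz": 0, "ax": 0, "ay": 0, "az": 6, "claw": -1}, {"tx": 0, "ty": 0, "tz": 0, "ax": 0, "ay": 0, "az": 5, "claw": -1}, {"tx": 0, "ty": 0, "tz": 0, "ax": 0, "ay": 0, "az": 4, "claw": -1}, {"tx": 0, "ty": 0, "tz": 0, "ax": 0, "ay": 0, "az": 0, "claw": -1}, {"tx": 0, "ty": 0, "tz": 0, "ax": 0, "ay": 0, "az": 0, "claw": -1}]'

```text
time_s: 21.45
tcp_pos: [0.5415, 0.1263, 0.1655]
eef_rot: [-180.0, -0.1, 97.2]
contact_force: [-6.1, 7.7, 1.1]
gripper_width: 0.0098
```

step_arm --increments '[{"tx": 0, "ty": 0, "tz": 0, "ax": 0, "ay": 0, "az": 0, "claw": -1}, {"tx": 0, "ty": 0, "tz": 0, "ax": 0, "ay": 0, "az": 0, "claw": -1}, {"tx": 0, "ty": 0, "tz": 0, "ax": 0, "ay": 0, "az": 0, "claw": -1}]'

```text
time_s: 21.75
tcp_pos: [0.5415, 0.1264, 0.1655]
eef_rot: [-180.0, -0.1, 97.2]
contact_force: [-5.8, 7.4, 1.4]
gripper_width: 0.0099
```

```bash
python3 st.py && python3 - <<'E'
from h import *
a=cap('scene','a9');b=cap('side','b9');w=cap('wrist','w9');z=lambda c,x,y,ww,h:cv2.resize(c['image'][y:y+h,x:x+ww],(400,300),interpolation=cv2.INTER_CUBIC)
P,u,v=cloud(b);m=(abs(P[:,2]-.144)<.006)&(np.hypot(P[:,0]-.606,P[:,1]-.081)<.04);print('spool top side',m.sum(),np.median(P[m],0))
pw=proj(w,[.5415,.1255,.165])[0].astype(int)
cv2.imwrite('pics/fin.png',np.vstack([np.hstack([z(a,160,120,280,210),z(b,270,180,140,105)]),np.hstack([z(w,0,0,640,480),z(w,pw[0]-100,min(pw[1]-75,330),200,150)])]))
E
```

```text
{'time_s': np.float64(21.75), 'tcp_pos': array([0.5415, 0.1264, 0.1655]), 'eef_rot': array([-1.799545e+02, -8.320000e-02,  9.718850e+01]), 'contact_force': array([-5.7697,  7.4405,  1.4329]), 'moment': array([2.8135, 2.1868, 0.0052]), 'gripper_width': np.float64(0.0099), 'joints': array([ 3.324750e+01,  1.327790e+01, -2.075430e+01, -1.143000e-01,
       -5.597210e+01,  1.540051e+02])}
spool top side 166 [0.60292012 0.07432068 0.14406834]
```

View pics/fin.png

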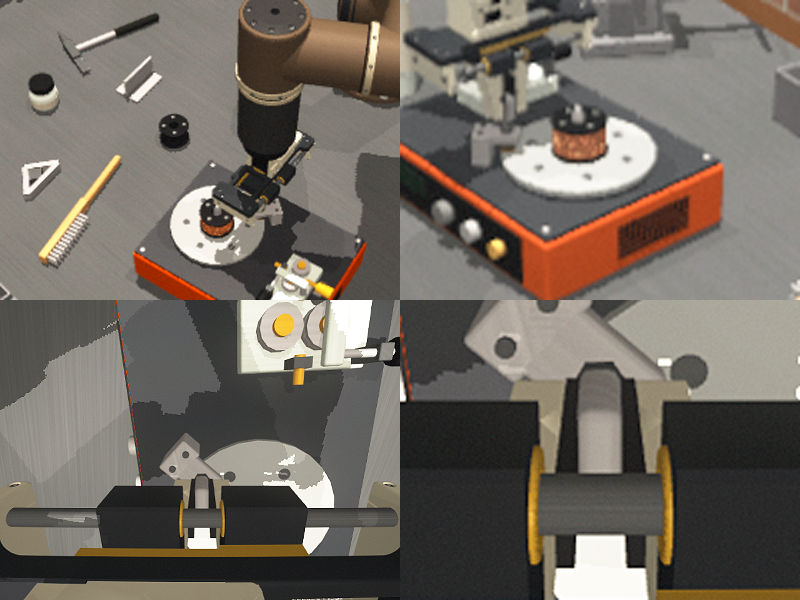

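The last picture shows the spade flush between the pads and the spool flat on the platter, clear of the fingers. The brush, square, coupon, jar, hammer and empty spool look undisturbed; the spray can and spanner are outside this crop. Handing in.

```bash
python3 -c "
from plant import r
print(r.close_job())"
```

```text
the job is handed in; nothing more can be done
None
```

The full spool is on the spindle and released, and the thumbscrew is about a quarter turn back from its seat, still gripped at 20 N. I handed the job in at about 22 s; it reported no verdict.

**Spool:** It touched down with the contact force going to +3.5 N, then I let go and rose clear. After release the wrist camera read the flange top at 0.145 m, a tilt of about 0.009 rad, and the centre within about 1 mm of the measured spindle axis. The final picture shows it flat and clear of the fingers.

**Thumbscrew:** It turned clockwise about 72° (1.26 rad) until the torque rose and the jaws began to slip on the stopped head. I measured the seat at yaw 7.5° in the camera, then backed off to yaw 97.2°, which is about 89.7° (1.57 rad). The head was flush in the pads (9.9 mm) and at rest.

**Checks that failed or disagreed:**
- My first two move calls were refused because rows need all their fields.
- The first pinch on the thumbscrew read 15 mm instead of 10, so I re-gripped about 4 mm higher, which read 9.6 mm.
- The fixed cameras put the spindle about 5 mm from where the wrist camera did; I used the wrist camera.
- The edges used for the seat angle gave 5.9° and 8.7°, so the back-off is good to a few degrees.
- About 9 N of side force stayed on the grip at the end.
- The six bystanders in the last picture look undisturbed, but I did not measure them. The spray can and spanner are not in it.

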